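# Put the tape measure away and secure the case with its hasp

### The arm

A 7-joint arm with a two-finger parallel gripper is mounted at the origin on a cart in front of the work surface, level with it; the furniture and walls round the work are solid. World frame = base frame: x ahead of the robot, y to its left, z up, the work surface at z = 0. Lengths are in mm, angles in rad, forces in N, time in s.
With the tool pointing down it reaches from about 350 to 775 mm from the base axis. Payload 3.1 kg.
Tool frame: the origin (TCP) lies between the finger pads; the fingertips stand 17 mm ahead of it and the grasp point (between the pads) lies 2 mm behind it (arm.tip_extent is the z of the fingertips in the tool frame, in mm); z points along the fingers, y is the line along which they close (so a half turn about z gives the same grasp; the last joint's range is limited). The gripper opens to 85 mm and grips with 20 to 120 N. Pads are 22 mm wide; open, the fingers measure 114 mm over their backs; the gripper's body (76 mm by 85 mm) begins 54 mm behind the grasp point. The pads swing forward as they close: fully open they stand 13 mm farther back than shut.
Start: joints at [-1.277, 0.311, 0.014, 1.512, -0.004, 1.319, -0.027], TCP at [181.212, 519.307, 248.304] pointing down, gripper open.
Joint ranges: [-2.7, 2.7], [-0.3, 1.91], [-1.27, 1.3], [0.12, 2.57], [-1.44, 4.58], [0.2, 2.03], [-3.05, 3.05]. Speed limits (rad/s): [2.79, 2.79, 3.14, 3.14, 3.14, 3.14, 3.14].

### API

Orientations are given as a unit quaternion [w, x, y, z].
In Python, from station import arm gives the robot as it stands.
- The arm moves only by the tool step_arm, never from a script. Its arguments are lists of equal length, an entry for each row: "angular": the turn, a rotation vector about the tool's x, y, z in degrees, a list of three; "xyz": the shift along the tool's x, y, z in m, a list of three; "hand": the closure, from 0 (fully open) to 1 (shut). In form: {"angular": [[wx, wy, wz], ...], "xyz": [[tx, ty, tz], ...], "hand": [hand, ...]}. A call has exactly 5 rows; each row shifts and turns the commanded pose from where the row before left it, along the tool's axes as they then stand; what a row does not reach is not made up. A row lasts 1/8 s, in which the tool goes at most 62.5 mm and 10.7 degrees, less where a joint would pass 70% of its speed; a pose out of reach is approached as far as the arm can. A call is refused whole if a number of a shift passes 0.0625 or a number of a turn 10.7, either way. A call with a gripper value outside its range is refused whole. The fingers move at their own pace and stop on an object; "force" is the grip in N (left out, the last holds). Time passes only in rows, so rows that do not move let the fingers close, or fill a call up. It gives the time, the measured TCP pose, the force, the opening and the grip force at its end, in the units of the state.
- arm.sense(): the state, without advancing time (a new reading comes with each control period).
- arm.grab_frame(name): name is "side" or "top" or "wrist"; returns (picture, depth): 400x640x3 uint8, blue, green, red; 400x640 float32, mm along the optical axis (not along the pixel's ray), 0 where there is no reading.
- arm.camera_model(name): a dict with "intrinsics" (3x3 intrinsics, pixels), "rvec" (rotation vector, rad) and "tvec" (3), from world to camera coordinates, as OpenCV has them. Camera axes: x right, y down, z forward; pixel columns grow to the right and rows downward; lengths in mm; the calibration is good to about 2 mm. A picture is of the moment at which its call begins: read the wrist's pose just before it. camera_model takes no time and is no camera call; for the wrist camera it gives the pose at the moment of the call.
- arm.close_job(): hands the job in; it is judged then, once.
Trained networks look in the newest picture that a camera, given by its name, has taken for a name from the list of things; names that differ only in an ending like _2 or _b are one class to them, and where a whole thing is asked for, a point or a joint stands for the part that bears it (a point fixed in the world has none). Each returns a list of dicts, best first, with "confidence" (0 to 1); they miss things now and then, are a little off and sometimes report something else, mostly with a low value. They report only what shows in the picture. A call takes as long as a camera call. They do not tell look-alikes from the thing itself.
- arm.search_frame(label, camera): "xy" ([column, row] in pixels, amid what is visible of it).
- arm.regions_of(label, camera): "mask" (400x640 bool, what is visible of it) and "xy" ([column, row] in pixels, amid what is visible of it).
- arm.spot_point(label, camera): "xy" ([column, row] in pixels: a listed point, or the origin of a listed thing).
The state is a dict: "time_s": time; "q": joint angles; "qd": joint speeds; "effort": joint torques, N m; "ee_pos": TCP position; "tool_rot": TCP orientation; "ft_force": force on the tool from outside, world axes, zero at the start; "ft_torque": the same for the moment, N m; "opening": finger opening in mm; "finger_force": force on a finger pad.
Only numpy, scipy, OpenCV 4.12 (cv2) and the standard library are available. Lean on these libraries where they do the work, as an engineer would, in place of code of your own. Each camera call takes 0.05 s, during which the arm holds its last target. There are 200 camera calls.

### The job

Put the tape measure away in the empty right-hand bay of the small wooden case, setting it down rather than dropping it. Then shut the lid fully, swing the steel hasp over so that its slot goes over the catch and the leaf lies flat on the lid, and only then give the catch a quarter turn counter-clockwise so that it stands crosswise and locks the hasp. Leave the other things on the bench where they are.

Things in the scene. Friction and masses are not known exactly. Their poses are not given: they have to be found in the camera images.
- tape_measure: black and yellow pocket tape measure standing upright on the bench right of the case: solid 28 mm thick (own x from -14 to +14), 72 mm long (own y from -31 to +41), 61 mm tall, 0.24 kg give or take. Origin at its underside, z up. Grip it across the 28 mm.
- case: wooden case fixed to the bench, 168 x 230 x 84 mm. Origin: centre of its underside, x away from the robot, y left, z up. Its front (x -84 to -30 mm) is a solid deck, top at 84 mm, with the hasp. Behind (x -30 to +76) are two open bays, floor at 6 mm, rims at 72 mm, parted by a 6 mm divider at y = 0: the left bay holds a roll of tape, the right one (y -107 to -3) is empty.
- bay (a point): centre of the floor of the empty right-hand bay, which is 106 mm along the case's x by 104 mm along its y and 66 mm deep
- lid (a joint): lid angle: 0 shut, 1.57 upright, grows as it opens (starts about 1.7, leaning back). Panel 112 mm from hinge to free edge, 230 mm wide, 12 mm thick; hinge line along y at case x = +84, z = 72 mm (panel's underside). Its stiff hinge holds it wherever it is left; 3 to 6 N at the free edge move it.
- lid_edge (a point): middle of the lid's free edge, on the upper (outer) face; when the lid is shut it lies at case x = -28 mm, z = 84 mm
- hasp (a joint): steel hasp leaf's angle: 0 flat over the lid, 1.57 upright, more = swung back toward the robot (starts about 2.2, limit 2.9). Stiff: stays where left, 1 N moves it. Leaf 36 mm wide along the pin, 80 mm from pin to tip, 4 mm thick; its upper face when closed is level with the pin's axis. Slot 14 mm wide, 28 to 65 mm from the pin. Pinch it by its side edges or push it.
- hasp_pin (a point): middle of the hasp's pin, on the deck at case x = -50 mm, y = 0, z = 90 mm; the pin runs along the case's y
- hasp_tip (a point): middle of the tip of the hasp leaf, 80 mm from the pin
- catch (a joint): angle of the turning catch on the lid: 0 = its blade is in line with the slot (along the case's x) so the hasp can pass over it; grows counter-clockwise seen from above the shut lid; 1.57 = crosswise, locked (limit). Turns stiffly (0.02 N m) and stays where left.
- catch_top (a point): top of the catch's blade, on its turning axis. Blade 20 mm long, 8 mm thick, 24 mm tall on a stem, top 32 mm above the lid's upper face. Lid shut: axis vertical at case x = -8, y = 0 mm, top at z = 116 mm; the closed hasp's upper face is at z = 90 mm, so 26 mm stands above it.
- walnut_offcut: bystander: dark wood offcut 38 x 85 x 19 mm, lying; origin at its underside
- maple_offcut: bystander: pale wood offcut 50 x 55 x 18 mm, lying; origin at its underside
- plane: bystander: block plane 48 x 165 x 48 mm, far right; origin at its underside
- wax_tin: bystander: round tin, 86 mm across, 42 mm tall, right; origin at its underside
Not all that is in view belongs to the job. Of the things like the tape_measure, leave any that is orange or pink; of the rest the larger one is meant.

How it is judged (in metres and radians):
On the way, in this order (a step that is already met when the one before it is completed fails the run):
1. the tape measure stands or lies released in the right-hand bay, the lid still open (x of tape_measure in the frame of case between -0.03 and 0.076 m and y of tape_measure in the frame of case between -0.107 and -0.003 m and z of tape_measure in the frame of case between 0 and 0.035 m and contact force between tape_measure and the fingers below 0.1 N and linear speed of tape_measure below 0.05 m/s and value of joint lid above 0.5 rad), for 0.2 s.
2. the lid is shut over it while the hasp is still swung back (x of tape_measure in the frame of case between -0.03 and 0.076 m and y of tape_measure in the frame of case between -0.107 and -0.003 m and z of tape_measure in the frame of case between 0 and 0.035 m and value of joint lid below 0.06 rad and value of joint hasp above 1 rad), for 0.2 s.
3. the hasp lies over the catch, the catch still in line with the slot (value of joint lid below 0.06 rad and value of joint hasp below 0.1 rad and value of joint catch below 0.4 rad), for 0.2 s.
At the end, for the whole second after the job is handed in: The tape measure rests inside the right-hand bay, the lid is shut (within 0.06 rad), the hasp leaf lies on the lid over the catch (within 0.1 rad) and the catch is turned crosswise (at least 1.2 of 1.57 rad) (x of tape_measure in the frame of case between -0.03 and 0.076 m and y of tape_measure in the frame of case between -0.107 and -0.003 m and z of tape_measure in the frame of case between 0 and 0.035 m and value of joint lid below 0.06 rad and value of joint hasp below 0.1 rad and value of joint catch above 1.2 rad and linear speed of tape_measure below 0.02 m/s); the robot touches nothing.
It fails at once if the tape measure is dropped (falls freely faster than 0.7 m/s) (contact force between tape_measure and the fingers below 0.05 N and linear speed of tape_measure above 0.7 m/s).
It fails at once if the hasp is forced through the catch while the catch is not in line with its slot (value of joint lid below 0.3 rad and value of joint hasp between 0.15 and 0.5 rad and value of joint catch above 0.6 rad).
It fails at once if another thing on the bench is shifted by more than 30 mm (distance of any of walnut_offcut, maple_offcut, plane, wax_tin from where it was at the start of the episode above 0.03 m).
It also fails if it takes over 72 s, if anything falls off the work surface, if the arm or the gripper's body presses on something with over 40 N, if the wrist force passes 120 N, or if a joint passes its speed limit or range.

## Working session

There is one attempt and no reset: what is moved stays moved. The work goes in short steps, Python scripts to look and compute and a tool call to move; the robot and the scene stay as the last step left them, time stands still between calls to the robot, and variables do not carry over. Pictures are saved under pics/ and viewed, at most 10 in all, crops included, and the job is handed in when it is done.

Besides the shell and the picture viewer there is one more tool, called as a command line: name --argument value ..., lists and objects as JSON in quotes. step_arm: Moves the arm, as the interface text tells. Its arguments: {"type":"object","properties":{"angular":{"type":"array","items":{"type":"array","items":{"type":"number"}}},"xyz":{"type":"array","items":{"type":"array","items":{"type":"number"}}},"hand":{"type":"array","items":{"type":"number"}},"force":{"type":"number"}},"required":["angular","xyz","hand"]}

```bash
ls; mkdir -p pics
cat > h.py <<'E'
import numpy as np, cv2
from scipy.spatial.transform import Rotation as R
from station import arm
def cam(n):
    m=arm.camera_model(n); return np.array(m["intrinsics"],float),R.from_rotvec(np.ravel(m["rvec"])).as_matrix(),np.ravel(m["tvec"])
def px2w(n,uv,d,model=None):
    K,r,t=model or cam(n); uv=np.atleast_2d(uv).astype(float); d=np.ravel(d)
    p=np.c_[uv,np.ones(len(uv))]@np.linalg.inv(K).T*d[:,None]
    return (p-t)@r
def w2px(n,p,model=None):
    K,r,t=model or cam(n); q=np.atleast_2d(p)@r.T+t; q=q@K.T; return q[:,:2]/q[:,2:]
def st():
    s=arm.sense(); q=s["tool_rot"]; M=R.from_quat([q[1],q[2],q[3],q[0]]).as_matrix()
    print("t",s["time_s"],"tcp",np.round(s["ee_pos"],1),"open",s["opening"]); print(np.round(M,3)); return s,M
E
python3 - <<'E'
from h import *
st()
for n in("top","side"):
    p,d=arm.grab_frame(n); cv2.imwrite(f"pics/{n}0.png",p); np.save(f"{n}0.npy",d)
    print(n,"pos",np.round(-cam(n)[1].T@cam(n)[2]))
    for l in("tape_measure","case","bay","lid_edge","hasp_pin","hasp_tip","catch_top","walnut_offcut","maple_offcut","plane","wax_tin"):
        for r in arm.spot_point(l,n)[:4]:
            u,v=np.round(r["xy"]).astype(int); dd=d[min(max(v,0),399),min(max(u,0),639)]
            print(n,l,round(r["confidence"],2),u,v,np.round(px2w(n,[u,v],dd)[0]))
E
```

```text
pics
t 0.0 tcp [181.  518.6 247.2] open 85.20094805971635
[[-0.944  0.329 -0.001]
 [ 0.329  0.944 -0.002]
 [-0.    -0.002 -1.   ]]
top pos [ 390. -252. 1348.]
top tape_measure 0.79 256 211 [505. -72.  51.]
top tape_measure 0.64 457 232 [ 452. -683.   39.]
top tape_measure 0.63 332 195 [ 557. -300.   58.]
top tape_measure 0.5 296 198 [ 548. -190.   41.]
top case 0.71 180 207 [517. 166.  20.]
top bay 0.74 196 197 [551. 124.   0.]
top lid_edge 0.73 159 154 [691. 256. -23.]
top hasp_pin 0.73 169 220 [471. 171.  99.]
top hasp_pin 0.31 354 230 [ 454. -370.   18.]
top hasp_tip 0.55 163 234 [429. 173. 136.]
top catch_top 0.42 163 149 [ 390. -252. 1348.]
top walnut_offcut 0.75 352 230 [ 454. -364.   20.]
top walnut_offcut 0.43 182 204 [528. 166.   4.]
top maple_offcut 0.69 308 226 [ 464. -228.   17.]
top maple_offcut 0.69 408 233 [ 447. -536.   24.]
top wax_tin 0.72 385 195 [ 562. -463.   41.]
side pos [  229. -1551.   627.]
side tape_measure 0.96 309 201 [507. -71.   8.]
side tape_measure 0.8 338 322 [ 447. -713.    2.]
side tape_measure 0.68 333 218 [ 557. -201.    1.]
side tape_measure 0.63 346 232 [ 566. -319.    9.]
side case 0.94 302 178 [506.  50.  45.]
side bay 0.71 312 179 [542.  58.  36.]
side lid_edge 0.72 331 126 [812. 931.   0.]
side hasp_pin 0.58 290 157 [480. 149.  91.]
side hasp_tip 0.55 273 142 [425. 181. 140.]
side walnut_offcut 0.73 309 248 [ 445. -401.   13.]
side maple_offcut 0.68 300 223 [ 447. -250.   17.]
side plane 0.78 324 278 [ 450. -564.   19.]
side wax_tin 0.89 362 263 [ 517. -636.   90.]
```

Run:
```python
import cv2
p=cv2.imread("pics/top0.png"); cv2.imwrite("pics/a1.png",cv2.resize(p[130:270,130:330],None,fx=4,fy=4,interpolation=2))
cv2.imwrite("pics/a0.png",p)
p=cv2.imread("pics/side0.png"); cv2.imwrite("pics/a2.png",cv2.resize(p[90:350,220:440],None,fx=2.3,fy=2.3,interpolation=2))
```

```text
(no output)
```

View pics/a0.png

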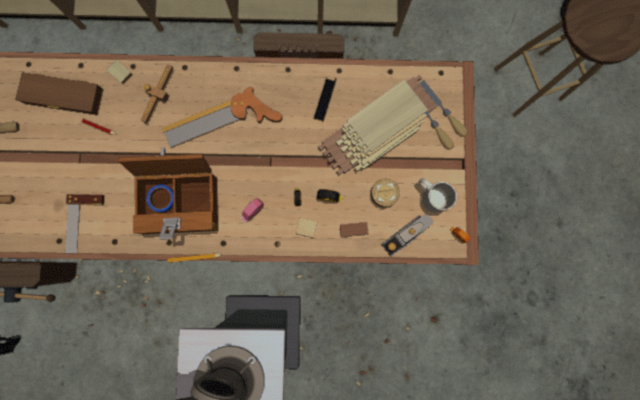

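View pics/a1.png

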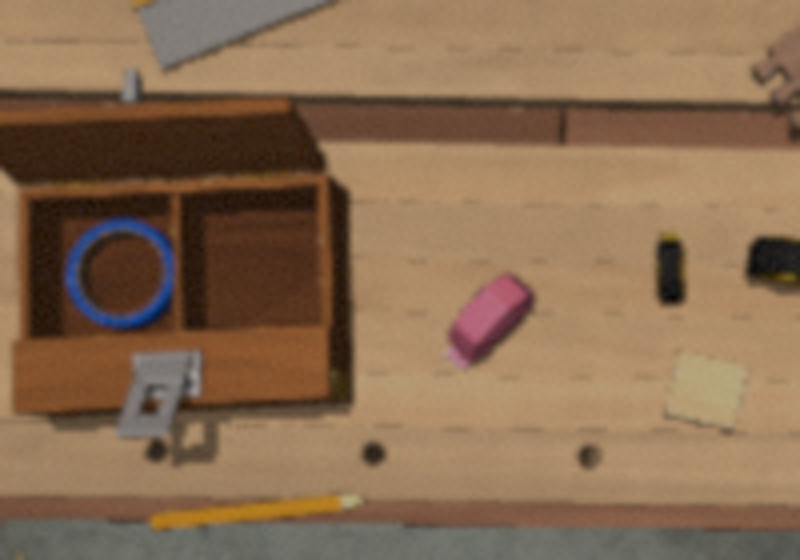

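View pics/a2.png

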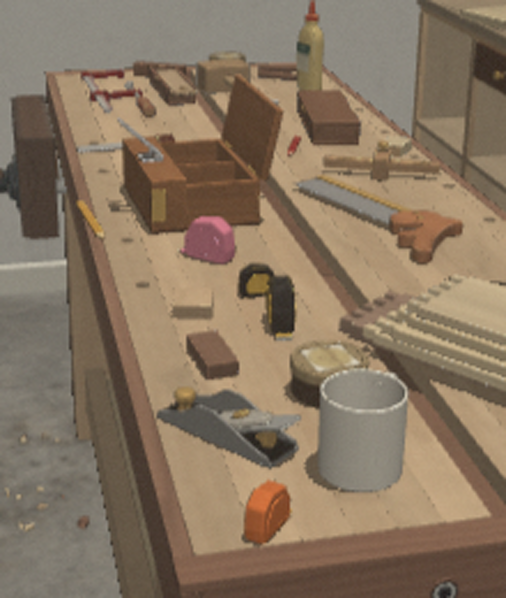

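Candidates in the top image: pink at (256,211), orange at (457,232), small black/yellow at (296,198), and larger black/yellow at (328,196). Pink and orange are excluded, and of the rest the larger is meant: (328,196), about 58–61 mm tall against 41 mm. Next I measure it and make a confirming crop.

Run:
```python
from h import *
p=cv2.imread("pics/top0.png"); d=np.load("top0.npy")
v,u=np.mgrid[0:400,0:640]; W=px2w("top",np.c_[u.ravel(),v.ravel()],d.ravel()).reshape(400,640,3)
def rect(m,name):
    P=W[m][:,:2].astype(np.float32); r=cv2.minAreaRect(P); print(name,len(P),"z",np.median(W[m][:,2]).round(1),"rect",np.round(r[0],1),np.round(r[1],1),round(r[2],1),"mean",P.mean(0).round(1))
X,Y,Z=W[...,0],W[...,1],W[...,2]
box=lambda a,b,c,e:(X>a)&(X<b)&(Y>c)&(Y<e)
big=box(500,620,-350,-250)
for lo,hi in((12,35),(35,50),(50,70)): rect(big&(Z>lo)&(Z<hi),f"big {lo}")
rect(box(480,600,-230,-150)&(Z>20)&(Z<60),"small")
rect(box(430,510,30,300)&(Z>76)&(Z<90),"deck")
rect(box(430,620,30,300)&(Z>60)&(Z<90),"case")
rect(box(350,470,30,300)&(Z>98),"hasp")
# side camera
d2=np.load("side0.npy"); W2=px2w("side",np.c_[u.ravel(),v.ravel()],d2.ravel()).reshape(400,640,3)
X,Y,Z=W2[...,0],W2[...,1],W2[...,2]; W=W2
rect(box(500,620,-350,-250)&(Z>50)&(Z<70),"big side top")
rect(box(500,620,-350,-250)&(Z>12)&(Z<70),"big side")
rect(box(430,510,0,300)&(Z>78)&(Z<90),"deck side")
rect(box(430,640,0,300)&(Z>66)&(Z<78),"rims side")
for n in("top","side"):
  for r in arm.regions_of("tape_measure",n)[:0]: pass
cv2.imwrite("pics/b1.png",np.hstack([cv2.resize(p[170:230,280:360],None,fx=5,fy=5,interpolation=2),cv2.resize(cv2.imread("pics/side0.png")[195:255,310:390],None,fx=5,fy=5,interpolation=2)]))
```

```text
big 12 28 z 28.9 rect [ 555.  -288.8] [71.3 24. ] 85.3 mean [ 548.3 -291.7]
big 35 66 z 45.0 rect [ 559.4 -288.2] [67.7 32.3] 83.1 mean [ 555.1 -290.6]
big 50 159 z 57.6 rect [ 560.4 -286.2] [57.7 30.6] 89.5 mean [ 559.8 -286.7]
small 120 z 38.4 rect [ 527.3 -201. ] [100.5  27.3] 16.0 mean [ 546.9 -195.9]
deck 1305 z 83.7 rect [474.  165.6] [ 76.4 231.4] 1.7 mean [466.9 164.7]
case 2133 z 82.0 rect [526.1 169.4] [173.5 231.9] 3.7 mean [508.  167.4]
hasp 195 z 127.2 rect [441.8 164.2] [52.9 36.6] 1.8 mean [441.4 164.1]
big side top 83 z 56.6 rect [ 560.  -291.3] [46.1 27.1] 84.3 mean [ 558.6 -295.5]
big side 258 z 42.3 rect [ 559.5 -294.9] [64.4 32.5] 81.9 mean [ 556.  -307.5]
deck side 292 z 83.5 rect [468.  165.1] [ 55.3 237.1] 3.2 mean [466.3 147. ]
rims side 327 z 70.8 rect [530.  171.9] [180.5 251.3] 4.1 mean [543.9 139.8]
```

View pics/b1.png

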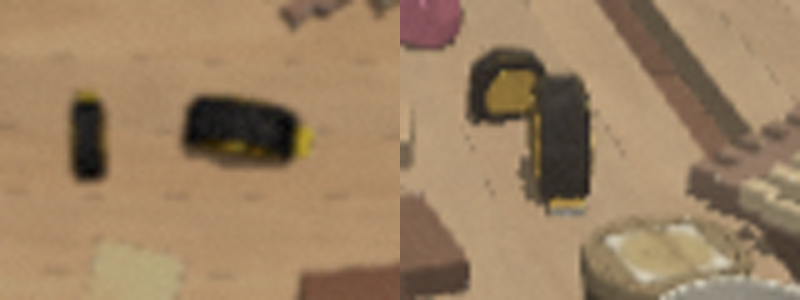

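The crop shows the small one on the left (38 mm tall) and the large black/yellow one on the right (58–61 mm tall, at (559,-288) mm). The right one is the target. I'll move above it now.

```bash
cat >> h.py <<'E'
def down(yaw,tilt=0):
    y=np.array([np.cos(np.radians(yaw)),np.sin(np.radians(yaw)),0]); z=np.array([0,0,-1.]); x=np.cross(y,z)
    return np.c_[x,y,z]@R.from_euler("y",tilt,degrees=True).as_matrix()
def plan(wps,start=None):
    """wps: (pos mm, R, nrows)"""
    if start is None:
        s,M=st(); p=np.array(s["ee_pos"],float)
    else: p,M=np.array(start[0],float),start[1]
    A,X=[],[]
    for pos,T,n in wps:
        dp=(np.array(pos,float)-p)/n/1000; rv=R.from_matrix(M.T@T).as_rotvec(); 
        for i in range(n):
            Mi=M@R.from_rotvec(rv*i/n).as_matrix(); X.append(np.round(Mi.T@dp,4).tolist()); A.append(np.round(np.degrees(rv)/n,2).tolist())
        p=np.array(pos,float); M=T
    for i in range(0,len(A),5): print("angular",A[i:i+5],"\nxyz",X[i:i+5])
E
python3 - <<'E'
from h import *
plan([([558,-288,220],down(-5),15)])
E
```

```text
t 1.3 tcp [181.2 519.3 248.3] open 85.42327520999113
[[-0.944  0.329  0.   ]
 [ 0.329  0.944 -0.   ]
 [-0.    -0.    -1.   ]]
angular [[-0.0, 0.0, 5.05], [-0.0, 0.0, 5.05], [-0.0, 0.0, 5.05], [-0.0, 0.0, 5.05], [-0.0, 0.0, 5.05]] 
xyz [[-0.0414, -0.0425, 0.0019], [-0.045, -0.0387, 0.0019], [-0.0483, -0.0346, 0.0019], [-0.0511, -0.0302, 0.0019], [-0.0536, -0.0256, 0.0019]]
angular [[-0.0, 0.0, 5.05], [-0.0, 0.0, 5.05], [-0.0, 0.0, 5.05], [-0.0, 0.0, 5.05], [-0.0, 0.0, 5.05]] 
xyz [[-0.0556, -0.0208, 0.0019], [-0.0573, -0.0158, 0.0019], [-0.0584, -0.0107, 0.0019], [-0.0591, -0.0055, 0.0019], [-0.0594, -0.0003, 0.0019]]
angular [[-0.0, 0.0, 5.05], [-0.0, 0.0, 5.05], [-0.0, 0.0, 5.05], [-0.0, 0.0, 5.05], [-0.0, 0.0, 5.05]] 
xyz [[-0.0592, 0.0049, 0.0019], [-0.0585, 0.0101, 0.0019], [-0.0574, 0.0152, 0.0019], [-0.0558, 0.0202, 0.0019], [-0.0538, 0.0251, 0.0019]]
```

step_arm --angular '[[0,0,5.05],[0,0,5.05],[0,0,5.05],[0,0,5.05],[0,0,5.05]]' --xyz '[[-0.0414,-0.0425,0.0019],[-0.045,-0.0387,0.0019],[-0.0483,-0.0346,0.0019],[-0.0511,-0.0302,0.0019],[-0.0536,-0.0256,0.0019]]' --hand '[0,0,0,0,0]'

```text
time_s: 1.92
ee_pos: [307.6, 248.6, 239.1]
tool_rot: [0.0, 0.38, 0.925, 0.001]
ft_force: [0.8, -0.2, 0.6]
opening: 85.4
finger_force: 0.0
```

step_arm --angular '[[0,0,5.05],[0,0,5.05],[0,0,5.05],[0,0,5.05],[0,0,5.05]]' --xyz '[[-0.0556,-0.0208,0.0019],[-0.0573,-0.0158,0.0019],[-0.0584,-0.0107,0.0019],[-0.0591,-0.0055,0.0019],[-0.0594,-0.0003,0.0019]]' --hand '[0,0,0,0,0]'

```text
time_s: 2.55
ee_pos: [433.2, -20.3, 229.7]
tool_rot: [0.0, 0.573, 0.82, 0.001]
ft_force: [0.6, 0.6, 0.4]
opening: 85.2
finger_force: 0.0
```

step_arm --angular '[[0,0,5.05],[0,0,5.05],[0,0,5.05],[0,0,5.05],[0,0,5.05]]' --xyz '[[-0.0592,0.0049,0.0019],[-0.0585,0.0101,0.0019],[-0.0574,0.0152,0.0019],[-0.0558,0.0202,0.0019],[-0.0538,0.0251,0.0019]]' --hand '[0,0,0,0,0]'

```text
time_s: 3.18
ee_pos: [559.3, -288.9, 219.6]
tool_rot: [0.0, 0.738, 0.675, 0.0]
ft_force: [1.1, 0.3, 0.3]
opening: 85.5
finger_force: 0.0
```

step_arm --angular '[[0,0,0],[0,0,0],[0,0,0],[0,0,0],[0,0,0]]' --xyz '[[0,0,0],[0,0,0],[0,0,0],[0,0,0],[0,0,0]]' --hand '[0,0,0,0,0]'

```text
time_s: 3.8
ee_pos: [558.2, -286.7, 220.4]
tool_rot: [0.0, 0.737, 0.676, 0.001]
ft_force: [0.3, -0.2, -0.1]
opening: 85.3
finger_force: 0.0
```

Run:
```python
from h import *
m=cam("wrist"); p,d=arm.grab_frame("wrist"); cv2.imwrite("pics/w1.png",p)
st()
v,u=np.mgrid[0:400,0:640]; W=px2w("wrist",np.c_[u.ravel(),v.ravel()],d.ravel(),m).reshape(400,640,3)
X,Y,Z=W[...,0],W[...,1],W[...,2]
for lo,hi in((10,30),(30,50),(52,70)):
    q=(X>500)&(X<620)&(Y>-360)&(Y<-230)&(Z>lo)&(Z<hi)&(d>0); P=W[q][:,:2].astype(np.float32)
    if len(P)>5: print(lo,len(P),cv2.minAreaRect(P),P.mean(0),np.median(W[q][:,2]))
for r in arm.spot_point("tape_measure","wrist"): print(r)
```

```text
t 3.85 tcp [ 558.2 -286.9  220.3] open 85.5604311485621
[[ 0.086  0.996  0.001]
 [ 0.996 -0.086  0.   ]
 [ 0.     0.001 -1.   ]]
10 101 ((552.9398193359375, -280.8436584472656), (73.17640686035156, 29.764007568359375), 60.8311882019043) [ 565.29034 -252.30092] 24.07689895667781
30 601 ((561.1611328125, -285.9796447753906), (69.86297607421875, 31.927932739257812), 83.33832550048828) [ 561.7201  -274.39203] 45.3865299623808
52 1717 ((561.3422241210938, -284.3074951171875), (50.38090515136719, 27.93961524963379), 82.08546447753906) [ 561.4081  -283.18073] 57.771135270076876
{'xy': [309.1, 82.9], 'confidence': 0.96}
{'xy': [321.1, 184.1], 'confidence': 0.7}
```

Run:
```python
from h import *
plan([([561,-285,75],down(-7.3),5),([561,-285,36],down(-7.3),3)])
```

```text
t 3.9 tcp [ 558.1 -287.1  220.2] open 85.19713782109288
[[ 0.086  0.996  0.001]
 [ 0.996 -0.086  0.   ]
 [ 0.     0.001 -1.   ]]
angular [[0.01, -0.0, 0.47], [0.01, -0.0, 0.47], [0.01, -0.0, 0.47], [0.01, -0.0, 0.47], [0.01, -0.0, 0.47]] 
xyz [[0.0005, 0.0005, 0.029], [0.0005, 0.0005, 0.029], [0.0005, 0.0005, 0.029], [0.0005, 0.0005, 0.029], [0.0005, 0.0005, 0.029]]
angular [[0.0, 0.0, 0.0], [0.0, 0.0, 0.0], [0.0, 0.0, 0.0]] 
xyz [[0.0, 0.0, 0.013], [0.0, 0.0, 0.013], [0.0, 0.0, 0.013]]
```

step_arm --angular '[[0,0,0.47],[0,0,0.47],[0,0,0.47],[0,0,0.47],[0,0,0.47]]' --xyz '[[0.0005,0.0005,0.029],[0.0005,0.0005,0.029],[0.0005,0.0005,0.029],[0.0005,0.0005,0.029],[0.0005,0.0005,0.029]]' --hand '[0,0,0,0,0]'

```text
time_s: 4.53
ee_pos: [560.9, -285.3, 74.0]
tool_rot: [0.0, 0.751, 0.66, 0.0]
ft_force: [-0.0, -0.1, -0.8]
opening: 85.6
finger_force: 0.0
```

step_arm --angular '[[0,0,0],[0,0,0],[0,0,0],[0,0,0],[0,0,0]]' --xyz '[[0,0,0.013],[0,0,0.013],[0,0,0.013],[0,0,0],[0,0,0]]' --hand '[0,0,0,0,0]'

```text
time_s: 5.15
ee_pos: [561.1, -285.9, 36.4]
tool_rot: [0.001, 0.751, 0.66, 0.0]
ft_force: [0.2, -0.0, 0.5]
opening: 85.8
finger_force: 0.0
```

step_arm --angular '[[0,0,0],[0,0,0],[0,0,0],[0,0,0],[0,0,0]]' --xyz '[[0,0,0],[0,0,0],[0,0,0],[0,0,0],[0,0,0]]' --hand '[1,1,1,1,1]' --force 40

```text
time_s: 5.78
ee_pos: [561.0, -285.6, 36.1]
tool_rot: [0.0, 0.751, 0.66, 0.0]
ft_force: [0.5, 0.4, 1.6]
opening: 27.7
finger_force: 40.9
```

step_arm --angular '[[0,0,0],[0,0,0],[0,0,0],[0,0,0],[0,0,0]]' --xyz '[[0,0,0],[0,0,0],[0,0,0],[0,0,0],[0,0,0]]' --hand '[1,1,1,1,1]'

```text
time_s: 6.4
ee_pos: [561.0, -285.6, 36.1]
tool_rot: [0.0, 0.751, 0.66, 0.0]
ft_force: [0.3, 0.6, 4.7]
opening: 27.4
finger_force: 41.2
```

Run:
```python
from h import *
plan([([561,-285,170],down(-7.3),4),([551,120,170],down(3),9),([551,120,170],down(3),2)])
```

```text
t 6.4 tcp [ 561.  -285.6   36.1] open 27.44452863496345
[[ 0.128  0.992  0.001]
 [ 0.992 -0.128 -0.   ]
 [-0.     0.001 -1.   ]]
angular [[0.01, 0.0, -0.01], [0.01, 0.0, -0.01], [0.01, 0.0, -0.01], [0.01, 0.0, -0.01], [0.0, 0.0, -1.14]] 
xyz [[0.0001, -0.0, -0.0335], [0.0001, -0.0, -0.0335], [0.0001, -0.0, -0.0335], [0.0001, -0.0, -0.0335], [0.0445, -0.0068, 0.0]]
angular [[0.0, 0.0, -1.14], [0.0, 0.0, -1.14], [0.0, 0.0, -1.14], [0.0, 0.0, -1.14], [0.0, 0.0, -1.14]] 
xyz [[0.0446, -0.0059, 0.0], [0.0447, -0.005, 0.0], [0.0448, -0.0041, 0.0], [0.0449, -0.0032, 0.0], [0.045, -0.0023, 0.0]]
angular [[0.0, 0.0, -1.14], [0.0, 0.0, -1.14], [0.0, 0.0, -1.14], [0.0, 0.0, 0.0], [0.0, 0.0, 0.0]] 
xyz [[0.045, -0.0015, 0.0], [0.045, -0.0006, 0.0], [0.045, 0.0003, 0.0], [0.0, 0.0, 0.0], [0.0, 0.0, 0.0]]
```

step_arm --angular '[[0,0,0],[0,0,0],[0,0,0],[0,0,0],[0,0,-1.14]]' --xyz '[[0,0,-0.0335],[0,0,-0.0335],[0,0,-0.0335],[0,0,-0.0335],[0.0445,-0.0068,0]]' --hand '[1,1,1,1,1]'

```text
time_s: 7.02
ee_pos: [558.5, -247.0, 172.1]
tool_rot: [0.004, 0.747, 0.665, -0.001]
ft_force: [0.0, 0.7, -2.5]
opening: 28.1
finger_force: 40.6
```

step_arm --angular '[[0,0,-1.14],[0,0,-1.14],[0,0,-1.14],[0,0,-1.14],[0,0,-1.14]]' --xyz '[[0.0446,-0.0059,0],[0.0447,-0.005,0],[0.0448,-0.0041,0],[0.0449,-0.0032,0],[0.045,-0.0023,0]]' --hand '[1,1,1,1,1]'

```text
time_s: 7.65
ee_pos: [552.8, -13.9, 168.1]
tool_rot: [-0.001, 0.71, 0.704, -0.001]
ft_force: [0.5, 0.3, -2.3]
opening: 27.6
finger_force: 40.6
```

step_arm --angular '[[0,0,-1.14],[0,0,-1.14],[0,0,-1.14],[0,0,0],[0,0,0]]' --xyz '[[0.045,-0.0015,0],[0.045,-0.0006,0],[0.045,0.0003,0],[0,0,0],[0,0,0]]' --hand '[1,1,1,1,1]'

```text
time_s: 8.28
ee_pos: [550.0, 118.7, 168.4]
tool_rot: [-0.0, 0.689, 0.725, -0.002]
ft_force: [0.5, -0.7, -2.9]
opening: 27.4
finger_force: 40.6
```

Run:
```python
from h import *
st(); m=cam("wrist"); p,d=arm.grab_frame("wrist"); t,dt=arm.grab_frame("top")
cv2.imwrite("pics/w2.png",np.vstack([p,cv2.resize(t[120:260,110:334],(640,400),interpolation=2)])[::1])
x=cv2.imread("pics/w2.png"); cv2.imwrite("pics/w2.png",cv2.resize(x,(480,600)))
v,u=np.mgrid[0:400,0:640]
for n,dd,mm in(("wrist",d,m),("top",dt,None)):
    W=px2w(n,np.c_[u.ravel(),v.ravel()],dd.ravel(),mm).reshape(400,640,3); X,Y,Z=W[...,0],W[...,1],W[...,2]
    q=(dd>0)&(X>420)&(X<560)&(Y>20)&(Y<310)&(abs(Z-84)<4); P=W[q]
    if len(P)>5: print(n,"deck",len(P),cv2.minAreaRect(P[:,:2].astype(np.float32)),P.min(0).round(),P.max(0).round())
    q=(dd>0)&(X>420)&(X<640)&(Y>20)&(Y<310)&(abs(Z-72)<4); P=W[q]
    if len(P)>5: print(n,"rim",len(P),cv2.minAreaRect(P[:,:2].astype(np.float32)),P.min(0).round(),P.max(0).round())
```

```text
t 8.275 tcp [550.  118.7 168.4] open 27.445612572027464
[[-0.051  0.999 -0.003]
 [ 0.999  0.051 -0.002]
 [-0.002 -0.003 -1.   ]]
wrist deck 21806 ((469.70196533203125, 147.6826629638672), (54.45610427856445, 185.96759033203125), 3.8296241760253906) [437.  53.  80.] [502. 242.  88.]
wrist rim 5420 ((553.8316040039062, 154.52084350585938), (116.47940063476562, 189.3079376220703), 3.702078104019165) [490.  64.  68.] [618. 251.  76.]
top deck 1128 ((466.5624694824219, 165.54110717773438), (54.031517028808594, 230.15283203125), 3.736194610595703) [432.  50.  80.] [500. 280.  88.]
top rim 209 ((524.2894287109375, 167.24542236328125), (169.65321350097656, 226.24795532226562), 3.9249794483184814) [433.  50.  68.] [615. 278.  76.]
```

View pics/w2.png

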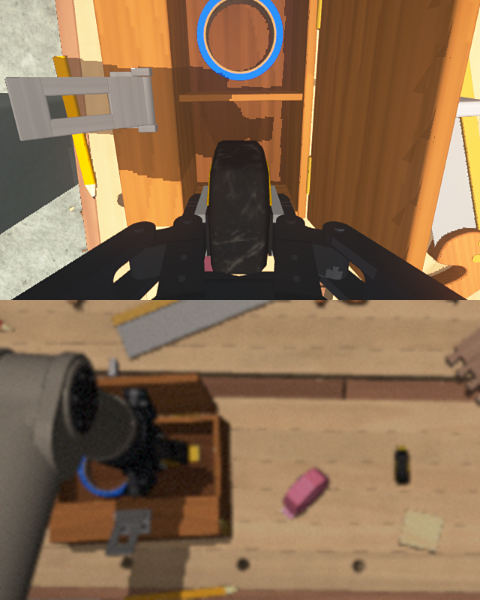

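step_arm --angular '[[0,0,-0.4],[0,0,-0.4],[0,0,0],[0,0,0],[0,0,0]]' --xyz '[[0.001,0.0005,0.02],[0.001,0,0.022],[0,0,0.022],[0,0,0.022],[0,0,0.018]]' --hand '[1,1,1,1,1]'

```text
time_s: 9.0
ee_pos: [551.4, 119.8, 64.8]
tool_rot: [0.0, 0.685, 0.729, -0.001]
ft_force: [0.5, 0.0, -2.4]
opening: 27.3
finger_force: 40.6
```

step_arm --angular '[[0,0,0],[0,0,0],[0,0,0],[0,0,0],[0,0,0]]' --xyz '[[0,0,0.01],[0,0,0.005],[0,0,0.002],[0,0,0.002],[0,0,0]]' --hand '[1,1,1,1,1]'

```text
time_s: 9.62
ee_pos: [551.8, 121.6, 47.1]
tool_rot: [0.0, 0.684, 0.73, 0.0]
ft_force: [-0.1, -0.6, -3.9]
opening: 27.5
finger_force: 40.6
```

step_arm --angular '[[0,0,0],[0,0,0],[0,0,0],[0,0,0],[0,0,0]]' --xyz '[[0,0,0.0015],[0,0,0.0015],[0,0,0.001],[0,0,0.001],[0,0,0]]' --hand '[1,1,1,1,1]'

```text
time_s: 10.25
ee_pos: [551.6, 121.5, 42.1]
tool_rot: [-0.0, 0.684, 0.73, 0.0]
ft_force: [-0.9, 0.2, 0.8]
opening: 27.9
finger_force: 40.7
```

step_arm --angular '[[0,0,0],[0,0,0],[0,0,0],[0,0,0],[0,0,0]]' --xyz '[[0,0,0.0003],[0,0,0],[0,0,0],[0,0,0],[0,0,0]]' --hand '[0.6,0.5,0.45,0.45,0.45]'

```text
time_s: 10.88
ee_pos: [556.0, 121.8, 43.7]
tool_rot: [0.003, 0.684, 0.73, 0.004]
ft_force: [6.0, -0.4, 3.0]
opening: 47.0
finger_force: 0.0
```

step_arm --angular '[[0,0,0],[0,0,0],[0,0,0],[0,0,0],[0,0,0]]' --xyz '[[0,0,-0.01],[0,0,-0.02],[0,0,-0.04],[0,0,-0.05],[0,0,-0.05]]' --hand '[0.45,0.45,0.45,0.45,0.45]'

```text
time_s: 11.5
ee_pos: [550.6, 121.3, 212.8]
tool_rot: [-0.001, 0.684, 0.73, -0.001]
ft_force: [1.3, 0.0, -0.1]
opening: 46.9
finger_force: 0.0
```

Run:
```python
from h import *
m=cam("wrist"); p,d=arm.grab_frame("wrist"); st(); cv2.imwrite("pics/w3.png",p)
C=np.array([524.5,169.2,0]);RC=R.from_euler("z",3.75,degrees=True).as_matrix()
v,u=np.mgrid[0:400,0:640]; W=px2w("wrist",np.c_[u.ravel(),v.ravel()],d.ravel(),m); L=((W-C)@RC).reshape(400,640,3)
X,Y,Z=np.moveaxis(L,2,0); 
q=(X>-25)&(X<75)&(Y<-5)&(Y>-105)&(Z>45)&(Z<72); print("tape top",q.sum(),cv2.minAreaRect(L[q][:,:2].astype(np.float32)),np.median(Z[q]))
q=(abs(Z-84)<3)&(X<-20)&(X>-100); print("deck",cv2.minAreaRect(L[q][:,:2].astype(np.float32)),L[q].min(0),L[q].max(0))
q=(abs(Z-72)<3)&(abs(Y)<8)&(X>-28)&(X<70); print("divider",cv2.minAreaRect(L[q][:,:2].astype(np.float32)))
q=(abs(Z-72)<3)&(X>70)&(X<90); print("backrim",cv2.minAreaRect(L[q][:,:2].astype(np.float32)))
q=(X<-40)&(abs(Y)<40)&(Z>93)&(Z<170); P=L[q]; print("hasp",len(P),P.min(0),P.max(0),np.percentile(P[:,1],[1,50,99]))
q=(X>70)&(X<160)&(Z>90)&(Z<210); P=L[q]; print("lid",len(P),P.min(0),P.max(0)); 
A=np.c_[P[:,2],np.ones(len(P))]; print("lid x=a z+b",np.linalg.lstsq(A,P[:,0],rcond=None)[0])
for l in("hasp_pin","hasp_tip","lid_edge"):
  for r in arm.spot_point(l,"wrist")[:1]:
    a,b=np.round(r["xy"]).astype(int); print(l,r,L[min(b,399),min(a,639)])
```

```text
t 11.55 tcp [555.  121.3 220.3] open 46.970115348397606
[[-0.065  0.998  0.011]
 [ 0.998  0.065  0.003]
 [ 0.002  0.011 -1.   ]]
tape top 3938 ((24.6245059967041, -60.65261459350586), (98.62916564941406, 88.65687561035156), 0.03696894645690918) 62.158040300273925
deck ((-56.093162536621094, -11.214309692382812), (54.46744918823242, 198.8323516845703), 0.13218462467193604) [ -83.49508813 -110.64877373   81.00814365] [-28.83622457  88.16855671  86.91360745]
divider ((0.0, 0.0), (0.0, 0.0), 0.0)
backrim ((81.34455108642578, -5.1387939453125), (9.777724266052246, 193.2565155029297), 0.09465312212705612)
hasp 6710 [-108.00922829  -20.49520639   93.00367897] [-45.18195383  20.8499031  148.03112993] [-14.30457919   4.1387962   20.76787973]
lid 35200 [  87.74400242 -102.84556757   90.00121396] [148.95312769  86.16846125 182.60302591]
lid x=a z+b [ 0.2649292  63.35816951]
hasp_pin {'xy': [220.8, 130.7], 'confidence': 0.75} [-45.95831619   4.00703864  91.71343922]
hasp_tip {'xy': [85.0, 137.8], 'confidence': 0.69} [-105.92182492    3.78720833  145.96929697]
lid_edge {'xy': [530.5, 145.6], 'confidence': 0.9} [126.67396043   1.9429485  166.73091456]
```

View pics/w3.png

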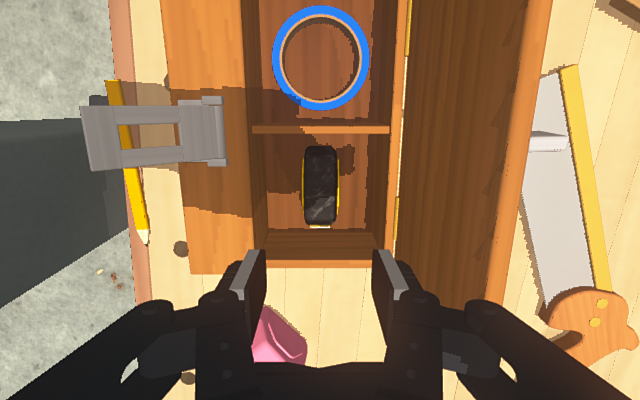

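The tape measure stands in the bay, with its top centre at about (320,185), and is released. The hasp sits about 4 mm left of my case estimate, so I'll correct the case origin and plan the lid push from behind.

```bash
cat >> h.py <<'E'
C=np.array([525.,173.,0]);YAW=3.75;RC=R.from_euler("z",YAW,degrees=True).as_matrix()
def c2w(p): return C+RC@np.array(p,float)
def w2c(p): return RC.T@(np.array(p,float)-C)
E
python3 - <<'E'
from h import *
m=cam("wrist"); p,d=arm.grab_frame("wrist"); st()
v,u=np.mgrid[0:400,0:640]; W=px2w("wrist",np.c_[u.ravel(),v.ravel()],d.ravel(),m); L=((W-C)@RC).reshape(400,640,3)
X,Y,Z=np.moveaxis(L,2,0); q=(abs(Z-84)<3)&(X<-20)&(X>-100); print("deck",cv2.minAreaRect(L[q][:,:2].astype(np.float32)),L[q].min(0))
q=(X<-50)&(abs(Y)<40)&(Z>100)&(Z<170); print("hasp",np.percentile(L[q][:,1],[1,50,99]),L[q].max(0))
q=(X>70)&(X<160)&(Z>90)&(Z<210); P=L[q]; print("lid",P.max(0),np.polyfit(P[:,2],P[:,0],1))
D=down(YAW); s=arm.sense(); z0=s["ee_pos"]
k=lambda th,r=95:c2w([84-r*np.cos(th)+12*np.sin(th)+14.5,-65,72+r*np.sin(th)+12*np.cos(th)+17])
wp=[(c2w([160,-65,240]),D,4),(c2w([160,-65,168]),D,2)]
wp+=[(k(np.radians(t)),D,1) for t in (108,100,92,84,76,68,60,52,45,38,31,24,17,11,6,2,0)]
plan(wp)
E
```

```text
t 11.75 tcp [550.7 121.5 211. ] open 46.91886185212662
[[-0.065  0.998 -0.002]
 [ 0.998  0.065  0.   ]
 [ 0.    -0.002 -1.   ]]
deck ((-56.84929656982422, -14.930641174316406), (199.62332153320312, 54.44975662231445), 89.98170471191406) [ -84.07867493 -114.73642648   81.0041151 ]
hasp [-18.05689933   0.56822544  17.13388081] [-53.73319463  17.23458148 148.47293984]
lid [148.00654104  82.31063822 182.96263786] [ 0.2649253  62.61888175]
t 11.75 tcp [550.7 121.5 211. ] open 46.91886185212662
[[-0.065  0.998 -0.002]
 [ 0.998  0.065  0.   ]
 [ 0.    -0.002 -1.   ]]
angular [[-0.02, -0.0, -0.01], [-0.02, -0.0, -0.01], [-0.02, -0.0, -0.01], [-0.02, -0.0, -0.01], [0.0, 0.0, 0.0]] 
xyz [[-0.003, 0.0344, -0.0073], [-0.003, 0.0344, -0.0073], [-0.003, 0.0344, -0.0073], [-0.003, 0.0344, -0.0073], [0.0, 0.0, 0.036]]
angular [[0.0, 0.0, 0.0], [0.0, 0.0, 0.0], [0.0, 0.0, 0.0], [0.0, 0.0, 0.0], [0.0, 0.0, 0.0]] 
xyz [[0.0, 0.0, 0.036], [-0.0, -0.0207, -0.0076], [0.0, -0.0125, -0.0048], [0.0, -0.013, -0.0031], [-0.0, -0.0133, -0.0012]]
angular [[0.0, 0.0, 0.0], [0.0, 0.0, 0.0], [0.0, 0.0, 0.0], [0.0, 0.0, 0.0], [0.0, 0.0, 0.0]] 
xyz [[0.0, -0.0133, 0.0007], [0.0, -0.0131, 0.0025], [0.0, -0.0126, 0.0043], [-0.0, -0.0119, 0.006], [0.0, -0.0097, 0.0066]]
angular [[0.0, 0.0, 0.0], [0.0, 0.0, 0.0], [0.0, 0.0, 0.0], [0.0, 0.0, 0.0], [0.0, 0.0, 0.0]] 
xyz [[-0.0, -0.0088, 0.0077], [-0.0, -0.0078, 0.0087], [0.0, -0.0067, 0.0096], [-0.0, -0.0054, 0.0104], [0.0, -0.0036, 0.0093]]
angular [[0.0, 0.0, 0.0], [0.0, 0.0, 0.0], [0.0, 0.0, 0.0]] 
xyz [[-0.0, -0.0023, 0.008], [0.0, -0.0013, 0.0066], [-0.0, -0.0005, 0.0033]]
```

step_arm --angular '[[0,0,0],[0,0,0],[0,0,0],[0,0,0],[0,0,0]]' --xyz '[[0,0.01,-0.029],[-0.003,0.032,0],[-0.003,0.032,0],[-0.003,0.032,0],[-0.003,0.032,0]]' --hand '[1,1,1,1,1]'

```text
time_s: 12.38
ee_pos: [689.8, 118.7, 237.6]
tool_rot: [-0.002, 0.684, 0.73, -0.002]
ft_force: [0.6, 0.4, -0.1]
opening: 0.2
finger_force: 0.0
```

step_arm --angular '[[0,0,0],[0,0,0],[0,0,0],[0,0,0],[0,0,0]]' --xyz '[[0,0,0],[0,0,0.036],[0,0,0.036],[0,0,0],[0,0,0]]' --hand '[1,1,1,1,1]'

```text
time_s: 13.0
ee_pos: [690.0, 118.6, 169.4]
tool_rot: [0.0, 0.684, 0.73, 0.0]
ft_force: [0.1, -0.9, 0.3]
opening: 0.0
finger_force: 0.0
```

step_arm --angular '[[0,0,0],[0,0,0],[0,0,0],[0,0,0],[0,0,0]]' --xyz '[[0,-0.0207,-0.0076],[0,-0.0125,-0.0048],[0,-0.013,-0.0031],[0,-0.0133,-0.0012],[0,-0.0133,0.0007]]' --hand '[1,1,1,1,1]'

```text
time_s: 13.62
ee_pos: [620.1, 113.6, 188.3]
tool_rot: [0.003, 0.684, 0.73, 0.004]
ft_force: [2.7, -0.6, 2.2]
opening: -0.4
finger_force: 1.3
```

step_arm --angular '[[0,0,0],[0,0,0],[0,0,0],[0,0,0],[0,0,0]]' --xyz '[[0,-0.0131,0.0025],[0,-0.0126,0.0043],[0,-0.0119,0.006],[0,-0.0097,0.0066],[0,-0.0088,0.0077]]' --hand '[1,1,1,1,1]'

```text
time_s: 14.25
ee_pos: [562.1, 110.0, 158.7]
tool_rot: [0.001, 0.684, 0.73, 0.001]
ft_force: [0.5, -0.9, 2.7]
opening: -0.1
finger_force: 1.1
```

step_arm --angular '[[0,0,0],[0,0,0],[0,0,0],[0,0,0],[0,0,0]]' --xyz '[[0,-0.0078,0.0087],[0,-0.0067,0.0096],[0,-0.0054,0.0104],[0,-0.0036,0.0093],[0,0,0]]' --hand '[1,1,1,1,1]'

```text
time_s: 14.88
ee_pos: [536.9, 108.6, 118.0]
tool_rot: [-0.001, 0.684, 0.73, -0.001]
ft_force: [0.0, 0.6, -0.8]
opening: -0.1
finger_force: 0.0
```

Run:
```python
from h import *
s,M=st(); print("case tcp",w2c(s["ee_pos"]),s["ft_force"])
```

```text
t 14.875 tcp [536.9 108.6 118. ] open -0.0836085492142508
[[-0.065  0.998 -0.002]
 [ 0.998  0.065 -0.001]
 [-0.    -0.003 -1.   ]]
case tcp [  7.64325598 -65.03260402 117.99266914] [ 0.03827106  0.5798094  -0.84456035]
```

step_arm --angular '[[0,0,0],[0,0,0],[0,0,0],[0,0,0],[0,0,0]]' --xyz '[[0,-0.002,0.006],[0,-0.001,0.006],[0,0,0.004],[0,0,0.002],[0,0,0]]' --hand '[1,1,1,1,1]'

```text
time_s: 15.5
ee_pos: [535.2, 108.4, 101.4]
tool_rot: [0.0, 0.684, 0.73, 0.0]
ft_force: [-0.3, -0.6, -0.1]
opening: 0.4
finger_force: 0.0
```

step_arm --angular '[[0,0,0],[0,0,0],[0,0,0],[0,0,0],[0,0,0]]' --xyz '[[0,0,0.001],[0,0,0.001],[0,0,0],[0,0,0],[0,0,0]]' --hand '[1,1,1,1,1]'

```text
time_s: 16.12
ee_pos: [535.4, 108.3, 101.1]
tool_rot: [-0.0, 0.684, 0.73, 0.001]
ft_force: [-3.7, -0.8, 10.1]
opening: -0.2
finger_force: 5.1
```

Run:
```python
from h import *
m=cam("wrist"); p,d=arm.grab_frame("wrist"); s,M=st(); print(s["ft_force"],w2c(s["ee_pos"])); cv2.imwrite("pics/w4.png",p)
v,u=np.mgrid[0:400,0:640]; W=px2w("wrist",np.c_[u.ravel(),v.ravel()],d.ravel(),m); L=((W-C)@RC).reshape(400,640,3)
X,Y,Z=np.moveaxis(L,2,0)
q=(d>0)&(X>-20)&(X<80)&(Y>20)&(Y<110)&(Z>60)&(Z<110); print("lid",q.sum(),np.polyfit(X[q],Z[q],1),np.median(Z[q]))
q=(d>0)&(abs(X+8)<25)&(abs(Y)<25)&(Z>100)&(Z<125); print("catch",q.sum(), cv2.minAreaRect(L[q][:,:2].astype(np.float32)) if q.sum()>3 else"")
q=(d>0)&(X<-50)&(abs(Y)<40)&(Z>98)&(Z<170); print("hasp",q.sum())
```

```text
t 16.175 tcp [535.3 108.4 101.1] open 0.07307356171884977
[[-0.065  0.998  0.001]
 [ 0.998  0.065  0.001]
 [ 0.001  0.001 -1.   ]]
[-2.27083468 -0.24148859  9.57696115] [  6.08085917 -65.1720492  101.08161813]
lid 17566 [1.43924622e-03 8.35994814e+01] 83.63680007289051
catch 1590 ((-8.199771881103516, -0.5328354835510254), (20.022972106933594, 8.096772193908691), 4.8409624099731445)
hasp 13814
```

Run:
```python
from h import *
D=down(YAW)
k=lambda t,r=66:(c2w([-50+r*np.cos(np.radians(t))-14.5,-19,90+r*np.sin(np.radians(t))+17]),D,1)
wp=[(c2w([6,-65,190]),D,2),(c2w([-142,-19,195]),D,4),(c2w([-142,-19,142]),D,3),(c2w([-142,-19,142]),D,1)]
wp+=[k(t) for t in (145,134,123,112,101,90,80,70,60,50,41,32,24,16,9,4,2,1,0,0)]
plan(wp)
```

```text
t 16.175 tcp [535.3 108.4 101.1] open 0.07307356171884977
[[-0.065  0.998  0.001]
 [ 0.998  0.065  0.001]
 [ 0.001  0.001 -1.   ]]
angular [[0.02, -0.03, -0.01], [0.02, -0.03, -0.01], [0.0, 0.0, 0.0], [0.0, 0.0, 0.0], [0.0, 0.0, 0.0]] 
xyz [[0.0001, -0.0, -0.0445], [0.0001, -0.0, -0.0445], [0.0115, -0.037, -0.0012], [0.0115, -0.037, -0.0012], [0.0115, -0.037, -0.0012]]
angular [[0.0, 0.0, 0.0], [0.0, 0.0, 0.0], [0.0, 0.0, 0.0], [0.0, 0.0, 0.0], [0.0, 0.0, 0.0]] 
xyz [[0.0115, -0.037, -0.0012], [0.0, 0.0, 0.0177], [0.0, 0.0, 0.0177], [0.0, 0.0, 0.0177], [0.0, 0.0, 0.0]]
angular [[0.0, 0.0, 0.0], [0.0, 0.0, 0.0], [0.0, 0.0, 0.0], [0.0, 0.0, 0.0], [0.0, 0.0, 0.0]] 
xyz [[-0.0, 0.0234, -0.0029], [0.0, 0.0082, -0.0096], [-0.0, 0.0099, -0.0079], [0.0, 0.0112, -0.0058], [-0.0, 0.0121, -0.0036]]
angular [[0.0, 0.0, 0.0], [0.0, 0.0, 0.0], [0.0, 0.0, 0.0], [0.0, 0.0, 0.0], [0.0, 0.0, 0.0]] 
xyz [[0.0, 0.0126, -0.0012], [0.0, 0.0115, 0.001], [-0.0, 0.0111, 0.003], [0.0, 0.0104, 0.0049], [0.0, 0.0094, 0.0066]]
angular [[0.0, 0.0, 0.0], [0.0, 0.0, 0.0], [0.0, 0.0, 0.0], [0.0, 0.0, 0.0], [0.0, 0.0, 0.0]] 
xyz [[0.0, 0.0074, 0.0073], [0.0, 0.0062, 0.0083], [0.0, 0.0043, 0.0081], [0.0, 0.0031, 0.0087], [-0.0, 0.0017, 0.0079]]
angular [[0.0, 0.0, 0.0], [0.0, 0.0, 0.0], [0.0, 0.0, 0.0], [0.0, 0.0, 0.0], [0.0, 0.0, 0.0]] 
xyz [[0.0, 0.0007, 0.0057], [-0.0, 0.0001, 0.0023], [0.0, 0.0, 0.0012], [0.0, 0.0, 0.0012], [0.0, 0.0, 0.0]]
```

step_arm --angular '[[0,0,0],[0,0,0],[0,0,0],[0,0,0],[0,0,0]]' --xyz '[[0,0,-0.0445],[0,0,-0.0445],[0.0115,-0.037,-0.0012],[0.0115,-0.037,-0.0012],[0.0115,-0.037,-0.0012]]' --hand '[1,1,1,1,1]'

```text
time_s: 16.8
ee_pos: [421.0, 135.9, 192.0]
tool_rot: [0.0, 0.684, 0.73, 0.0]
ft_force: [-0.1, 0.1, 0.6]
opening: 0.1
finger_force: 0.0
```

step_arm --angular '[[0,0,0],[0,0,0],[0,0,0],[0,0,0],[0,0,0]]' --xyz '[[0.0115,-0.037,-0.0012],[0,0,0],[0,0,0.018],[0,0,0.018],[0,0,0.017]]' --hand '[1,1,1,1,1]'

```text
time_s: 17.42
ee_pos: [385.7, 144.3, 139.9]
tool_rot: [0.001, 0.684, 0.729, 0.001]
ft_force: [0.2, -0.3, 0.6]
opening: 0.0
finger_force: 0.0
```

step_arm --angular '[[0,0,0],[0,0,0],[0,0,0],[0,0,0],[0,0,0]]' --xyz '[[0,0.0234,-0.0029],[0,0.0082,-0.0096],[0,0.0099,-0.0079],[0,0.0112,-0.0058],[0,0.0121,-0.0036]]' --hand '[1,1,1,1,1]'

```text
time_s: 18.05
ee_pos: [449.9, 149.1, 170.7]
tool_rot: [0.0, 0.684, 0.73, 0.001]
ft_force: [-0.7, -0.8, -0.8]
opening: 0.0
finger_force: 0.4
```

Run:
```python
from h import *
s,M=st(); print(s["ft_force"],w2c(s["ee_pos"]))
```

```text
t 18.05 tcp [449.9 149.1 170.7] open 0.02665854003523154
[[-0.065  0.998  0.001]
 [ 0.998  0.065  0.001]
 [ 0.001  0.001 -1.   ]]
[-0.73886141 -0.78302889 -0.79442751] [-76.53716681 -18.94649291 170.69563944]
```

step_arm --angular '[[0,0,0],[0,0,0],[0,0,0],[0,0,0],[0,0,0]]' --xyz '[[0,0.0126,-0.0012],[0,0.0115,0.001],[0,0.0111,0.003],[0,0.0104,0.0049],[0,0.0094,0.0066]]' --hand '[1,1,1,1,1]'

```text
time_s: 18.68
ee_pos: [504.7, 152.5, 155.2]
tool_rot: [0.0, 0.684, 0.73, 0.0]
ft_force: [-0.3, 0.4, 1.8]
opening: -0.3
finger_force: 0.4
```

step_arm --angular '[[0,0,0],[0,0,0],[0,0,0],[0,0,0],[0,0,0]]' --xyz '[[0,0.0074,0.0073],[0,0.0062,0.0083],[0,0.0043,0.0081],[0,0.0031,0.0087],[0,0.0017,0.0079]]' --hand '[1,1,1,1,1]'

```text
time_s: 19.3
ee_pos: [526.7, 153.9, 114.8]
tool_rot: [0.0, 0.684, 0.73, 0.0]
ft_force: [-0.2, 0.4, 1.1]
opening: -0.1
finger_force: 0.4
```

step_arm --angular '[[0,0,0],[0,0,0],[0,0,0],[0,0,0],[0,0,0]]' --xyz '[[0,0.0007,0.0055],[0,0,0.0023],[0,0,0.0012],[0,0,0],[0,0,0]]' --hand '[1,1,1,1,1]'

```text
time_s: 19.92
ee_pos: [526.9, 154.0, 107.0]
tool_rot: [-0.0, 0.684, 0.73, -0.0]
ft_force: [-2.4, -1.0, 5.5]
opening: 0.0
finger_force: 2.8
```

```bash
cat >> h.py <<'E'
def look(name):
    m=cam("wrist"); p,d=arm.grab_frame("wrist"); cv2.imwrite(f"pics/{name}.png",p); s,M=st(); print(np.round(s["ft_force"],1),w2c(s["ee_pos"]).round(1))
    v,u=np.mgrid[0:400,0:640]; W=px2w("wrist",np.c_[u.ravel(),v.ravel()],d.ravel(),m); L=((W-C)@RC).reshape(400,640,3)
    X,Y,Z=np.moveaxis(L,2,0); ok=d>0
    q=ok&(X>35)&(X<80)&(abs(Y)<110)&(Z>60)&(Z<110); print("lid",q.sum(),np.polyfit(X[q],Z[q],1) if q.sum()>99 else "")
    q=ok&(abs(X+8)<25)&(abs(Y)<25)&(Z>108)&(Z<125); print("catch",q.sum(), cv2.minAreaRect(L[q][:,:2].astype(np.float32)) if q.sum()>3 else"")
    q=ok&(X>-40)&(X<28)&(abs(Y)<17)&(abs(Y)>8)&(Z>86.5)&(Z<180); print("hasp",q.sum(),np.polyfit(X[q],Z[q],1) if q.sum()>99 else "", np.median(Z[q]) if q.sum() else "")
E
python3 -c "
from h import *
look('w5')"
```

```text
t 19.975 tcp [526.9 153.9 107. ] open -0.06825464155059292
[[-0.065  0.998 -0.001]
 [ 0.998  0.065  0.   ]
 [ 0.001 -0.    -1.   ]]
[-1.9 -0.8  4.9] [  0.7 -19.2 107. ]
lid 32408 [1.72166746e-03 8.35219447e+01]
catch 2589 ((-2.107959747314453, -3.870638847351074), (32.01469421386719, 16.991609573364258), 0.5445055365562439)
hasp 11119 [ -0.30839367 119.44635143] 117.19578952452213
```

step_arm --angular '[[0,0,0],[0,0,0],[0,0,10],[0,0,10],[0,0,10]]' --xyz '[[0,0,-0.03],[0,0,-0.05],[0,0,0],[0,0,0],[0,0,0]]' --hand '[1,1,0.6,0.6,0.6]'

```text
time_s: 20.6
ee_pos: [527.1, 154.2, 186.3]
tool_rot: [-0.0, 0.851, 0.526, 0.0]
ft_force: [0.5, 0.4, -0.4]
opening: 33.8
finger_force: 0.0
```

step_arm --angular '[[0,0,10],[0,0,10],[0,0,10],[0,0,10],[0,0,10]]' --xyz '[[0,0,0],[0,0,0],[0,0,0],[0,0,0],[0,0,0]]' --hand '[0.6,0.6,0.6,0.6,0.6]'

```text
time_s: 21.22
ee_pos: [527.0, 154.2, 186.1]
tool_rot: [-0.0, 0.993, 0.117, -0.0]
ft_force: [-0.1, -0.7, 0.0]
opening: 34.2
finger_force: 0.0
```

step_arm --angular '[[0,0,10],[0,0,0],[0,0,0],[0,0,0],[0,0,0]]' --xyz '[[0,0,0],[0,0,0],[0,0,0],[0,0,0],[0,0,0]]' --hand '[0.6,0.6,0.6,0.6,0.6]'

```text
time_s: 21.85
ee_pos: [527.2, 154.0, 186.5]
tool_rot: [-0.0, 0.999, 0.033, 0.0]
ft_force: [0.2, -0.2, 0.2]
opening: 34.3
finger_force: 0.0
```

```bash
python3 -c "
from h import *
look('w6'); print(arm.sense()['q'])
plan([(c2w([-8.2,-0.3,140]),down(YAW-90),3),(c2w([-8.2,-0.3,111]),down(YAW-90),3)])"
```

```text
t 21.9 tcp [527.2 153.9 186.5] open 34.09602852561427
[[ 0.998  0.065  0.   ]
 [ 0.065 -0.998  0.   ]
 [ 0.    -0.    -1.   ]]
[-0.2 -0.5 -0.9] [  1.  -19.2 186.5]
lid 24294 [2.06774731e-03 8.35679271e+01]
catch 437 ((-7.809800148010254, -0.5286359786987305), (19.900291442871094, 7.928082466125488), 4.52702522277832)
hasp 2271 [2.50020496e-02 9.04557333e+01] 89.53313911257949
[-1.09377605  0.56968387  1.15862794  1.6405391  -0.54007642  1.29298128
 -1.34429101]
t 21.9 tcp [527.2 153.9 186.5] open 34.09602852561427
[[ 0.998  0.065  0.   ]
 [ 0.065 -0.998  0.   ]
 [ 0.    -0.    -1.   ]]
angular [[-0.01, -0.0, 0.0], [-0.01, -0.0, 0.0], [-0.01, -0.0, 0.0], [0.0, 0.0, 0.0], [0.0, 0.0, 0.0]] 
xyz [[-0.0031, -0.0063, 0.0155], [-0.0031, -0.0063, 0.0155], [-0.0031, -0.0063, 0.0155], [0.0, 0.0, 0.0097], [0.0, 0.0, 0.0097]]
angular [[0.0, 0.0, 0.0]] 
xyz [[0.0, 0.0, 0.0097]]
```

View pics/w6.png

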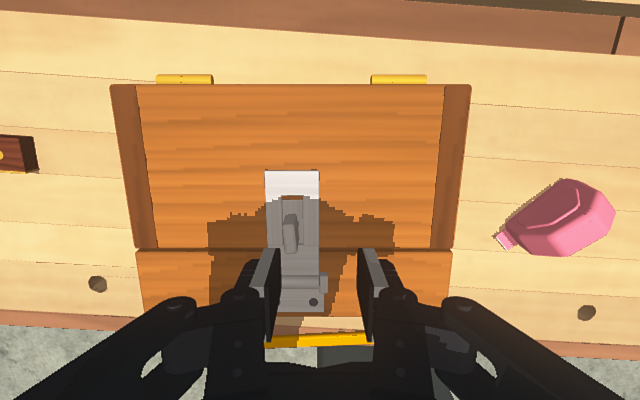

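The picture shows the lid shut and the hasp flat, with the catch standing up through the slot at (291,235) and still in line with it. Next I pinch the catch.

step_arm --angular '[[0,0,0],[0,0,0],[0,0,0],[0,0,0],[0,0,0]]' --xyz '[[-0.0031,-0.0063,0.0155],[-0.0031,-0.0063,0.0155],[-0.0031,-0.0062,0.0155],[0,0,0.01],[0,0,0.01]]' --hand '[0.6,0.6,0.6,0.6,0.6]'

```text
time_s: 22.52
ee_pos: [516.7, 172.0, 119.1]
tool_rot: [0.0, 0.999, 0.032, 0.0]
ft_force: [-0.5, -0.2, 0.4]
opening: 34.2
finger_force: 0.0
```

step_arm --angular '[[0,0,0],[0,0,0],[0,0,0],[0,0,0],[0,0,0]]' --xyz '[[0,0,0.008],[0,0,0],[0,0,0],[0,0,0],[0,0,0]]' --hand '[0.6,0.7,0.8,1,1]' --force 20

```text
time_s: 23.15
ee_pos: [516.9, 171.5, 112.4]
tool_rot: [0.0, 0.999, 0.032, 0.0]
ft_force: [-1.1, -1.7, 2.6]
opening: 7.7
finger_force: 23.1
```

step_arm --angular '[[0,0,0],[0,0,0],[0,0,0],[0,0,-5],[0,0,-5]]' --xyz '[[0,0,0],[0,0,0],[0,0,0],[0,0,0],[0,0,0]]' --hand '[1,1,1,1,1]'

```text
time_s: 23.78
ee_pos: [517.0, 171.4, 112.4]
tool_rot: [0.0, 0.993, 0.121, 0.0]
ft_force: [-2.1, -3.1, 5.1]
opening: 7.2
finger_force: 23.5
```

step_arm --angular '[[0,0,-8],[0,0,-8],[0,0,-8],[0,0,-8],[0,0,-8]]' --xyz '[[0,0,0],[0,0,0],[0,0,0],[0,0,0],[0,0,0]]' --hand '[1,1,1,1,1]'

```text
time_s: 24.4
ee_pos: [517.1, 171.1, 112.4]
tool_rot: [0.001, 0.891, 0.453, 0.0]
ft_force: [-0.7, -2.6, 4.1]
opening: 7.4
finger_force: 23.4
```

step_arm --angular '[[0,0,-8],[0,0,-8],[0,0,-8],[0,0,-8],[0,0,-5]]' --xyz '[[0,0,0],[0,0,0],[0,0,0],[0,0,0],[0,0,0]]' --hand '[1,1,1,1,1]'

```text
time_s: 25.02
ee_pos: [517.4, 171.0, 112.4]
tool_rot: [0.001, 0.702, 0.712, 0.0]
ft_force: [-0.2, -3.2, 4.4]
opening: 7.5
finger_force: 23.3
```

step_arm --angular '[[0,0,0],[0,0,0],[0,0,0],[0,0,0],[0,0,0]]' --xyz '[[0,0,0],[0,0,0],[0,0,0],[0,0,0],[0,0,0]]' --hand '[1,0.8,0.6,0.6,0.6]'

```text
time_s: 25.65
ee_pos: [516.5, 172.6, 111.7]
tool_rot: [-0.0, 0.702, 0.712, -0.0]
ft_force: [-0.0, -0.3, 0.5]
opening: 34.5
finger_force: 0.0
```

step_arm --angular '[[0,0,0],[0,0,0],[0,0,0],[0,0,0],[0,0,0]]' --xyz '[[0,0,-0.02],[0,0,-0.03],[0,0,-0.04],[0,0,0],[0,0,0]]' --hand '[0.6,0.6,0.6,0.6,0.6]'

```text
time_s: 26.28
ee_pos: [516.3, 172.3, 201.5]
tool_rot: [-0.0, 0.703, 0.712, -0.0]
ft_force: [-0.1, 0.9, -0.7]
opening: 34.0
finger_force: 0.0
```

```bash
python3 -c "
from h import *
look('w7')"
```

```text
t 26.325 tcp [515.9 172.2 200.9] open 33.909386820017666
[[-0.013  1.    -0.002]
 [ 1.     0.013 -0.   ]
 [-0.    -0.002 -1.   ]]
[-0.7 -0.2 -0.5] [-9.200e+00 -2.000e-01  2.009e+02]
lid 15726 [-5.40842695e-06  8.36828779e+01]
catch 368 ((-7.817636013031006, -0.0632476806640625), (19.883085250854492, 7.220146179199219), 87.19620513916016)
hasp 2272 [-5.44950058e-03  9.06328308e+01] 89.53980619848143
```

View pics/w7.png

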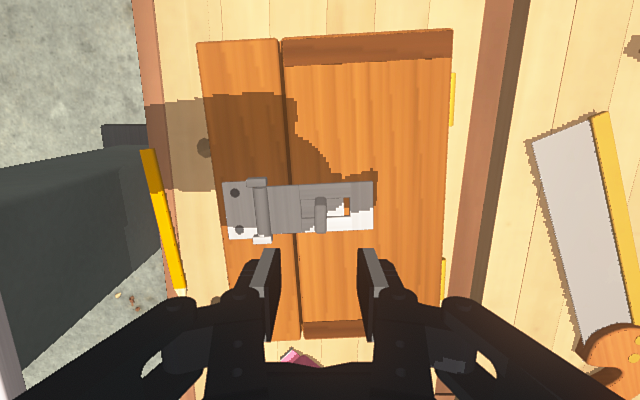

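The catch stands crosswise at (320,213), measured at 87°. The hasp lies flat, the lid is shut, and the gripper is clear.

```bash
python3 -c "
from station import arm
print(arm.close_job())"
```

```text
the job is handed in; nothing more can be done
None
```

I handed the job in: the tape measure is in the right-hand bay, the lid is shut, the hasp lies flat over the catch, and the catch is turned crosswise (measured about 87°); the call returned no verdict.

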